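# Load two plates onto the pins of a welding jig

## Robot

A 7-joint arm with a two-finger parallel gripper is mounted at the origin on the work surface. World frame = base frame: x ahead of the robot, y to its left, z up, the work surface at z = 0. Lengths are in mm, angles in rad, forces in N, time in s.
With the tool pointing down it reaches from about 425 to 1025 mm from the base axis. Payload 9.4 kg.
Tool frame: the origin (TCP) lies at the very end of the fingers, on their centre line; the grasp point (between the pads) lies 19 mm behind it; z points along the fingers, y is the line along which they close (so a half turn about z gives the same grasp; the last joint's range is limited). The gripper opens to 85 mm and grips with 20 to 120 N. Pads are 22 mm wide; open, the fingers measure 114 mm over their backs; the gripper's body (76 mm by 85 mm) begins 54 mm behind the grasp point. The pads swing forward as they close: fully open they stand 13 mm farther back than shut.
Start: joints at [1.125, 0.599, -0.003, 1.599, 0.002, 0.943, -0.08], TCP at [261.351, -676.254, 231.275] pointing down, gripper open.
Joint ranges: [-2.57, 2.57], [-0.35, 1.97], [-1.29, 1.29], [0.11, 2.56], [-1.05, 4.19], [0.11, 1.86], [-2.63, 2.63]. Speed limits (rad/s): [2.22, 2.22, 3.01, 3.01, 3.14, 3.14, 3.14].

## Interface

Orientations are given as a unit quaternion [x, y, z, w].
In Python, from rig import arm gives the robot as it stands. Calls block until the motion is done:
- arm.movep(position, orientation): joint-space move of the TCP to a pose.
- arm.line_to(position, max_speed=150, ori=None): straight line of the TCP; ori=None keeps the orientation; max_speed is the mean speed in mm/s.
- arm.move_joints(angles): joint-space move.
- arm.move_gripper(opening, force=None): opening from 0.0 (shut) to 1.0 (fully open); force is the grip in N (None keeps the last); returns when the fingers have stopped.
- arm.wait(seconds).
- arm.solve_ik(position, orientation): joint angles nearest the present ones, or None.
- arm.get_obs(): the state.
- arm.snapshot(name): name is "scene" or "top" or "wrist"; returns a dict with "pixels" (420x560x3 uint8, red, green, blue), "range_z" (420x560 float32, mm along the optical axis (not along the pixel's ray), 0 where there is no reading), "K" (3x3 intrinsics, pixels), "pose" (4x4, takes a point from camera to world coordinates). Camera axes: x right, y down, z forward; pixel columns grow to the right and rows downward; lengths in mm; the calibration is good to about 2 mm. A picture is of the moment at which its call begins.
A pose or a line that the arm cannot do raises arm.IKError and nothing moves.
- arm.close_job(): hands the job in; it is judged then, once.
The state is a dict: "clock": time; "joint_pos": joint angles; "qvel": joint speeds; "tau": joint torques, N m; "tool_pos": TCP position; "tool_rot": TCP orientation; "force": force on the tool from outside, world axes, zero at the start; "torque": the same for the moment, N m; "gripper_width": opening from 0.0 (shut) to 1.0 (fully open); "grip_force": force on a finger pad.
Only numpy, scipy, OpenCV 4.12 (cv2) and the standard library are available. Lean on these libraries where they do the work, as an engineer would, in place of code of your own. Each camera call takes 0.05 s, during which the arm holds its last target. There are 200 camera calls.

## Task

Load the welding jig: lower the long two-holed plate over the jig's two pins until it sits flush on the bed, then lower the short two-holed plate over the same pins until it sits flush on the long one, big holes over the thick pin. Hold each plate all the way down, do not let it drop, and let go only once it is seated. Leave all the other things on the bench, the one-holed offcut included, where they are.

Things in the scene. Friction and masses are not known exactly. Their poses are not given: they have to be found in the camera images.
- jig: welding jig, fixed: dark steel base 210 x 170 x 12 mm with a raised bed 150 x 40 x 20 mm, its top 32 mm above the table. Two upright steel pins, noses tapered over 10 mm, on the bed's centre line: thick at x +42 mm (18 mm across, 50 mm above the bed), thin at x -42 mm (10 mm across, 42 mm above the bed). Origin centre of underside; x axis along the bed from thin pin to thick, z up
- clamp_left (a point): top of the open clamp fixed at mid-length on the jig's +y side, 81 mm above the table; the clamp is 26 mm wide along the bed and stands 48 to 74 mm out from the bed's centre line (its grip, 14 mm thick and under 30 mm high, to 96 mm)
- clamp_right (a point): top of the same open clamp on the jig's -y side
- jig_big (a point): foot of the thick pin's axis, at the height of the bed's top
- jig_small (a point): foot of the thin pin's axis, at the height of the bed's top
- long_plate: long aluminium plate 180 x 60 x 12 mm, lying flat, with two holes: 20 mm at x +42 mm and 12 mm at x -42 mm; mass about 0.34 kg; origin centre of underside; x axis along its length from the small hole to the big one, z up
- long_plate_big (a point): centre of the long plate's 20 mm hole, on its underside
- long_plate_small (a point): centre of the long plate's 12 mm hole, on its underside
- short_plate: short aluminium plate 130 x 60 x 12 mm, lying flat, with the same two holes: 20 mm at x +42 mm and 12 mm at x -42 mm; mass about 0.24 kg; origin centre of underside; x axis along its length from the small hole to the big one, z up
- short_plate_big (a point): centre of the short plate's 20 mm hole, on its underside
- short_plate_small (a point): centre of the short plate's 12 mm hole, on its underside
- sleeve: loose bystander: steel sleeve standing on end, 26 mm across, 26 mm high, beside the long plate (its near face about 9 mm from the plate's long edge); origin centre of underside
- magnet: loose bystander: small black block with steel cheeks, 26 x 26 x 26 mm, beside the short plate (its near face about 9 mm from the plate's long edge); origin centre of underside
- spray: loose bystander: spray can standing upright, 54 mm across, 190 mm high; origin centre of underside
- offcut: loose bystander: short aluminium plate 100 x 60 x 12 mm with a single 28 mm hole in its middle; origin centre of underside
- hammer: loose bystander: hammer lying at the right, about 300 mm long and under 50 mm high; its x axis runs along the handle towards the head
- brush: loose bystander: wire brush with wooden back lying at the left, 250 mm long, 26 mm wide, 30 mm high; x axis along its length
- bar_clamp: loose bystander: steel bar clamp lying flat at the far left, bar 200 mm long, two jaws 85 mm long, 20 mm high; origin at the middle of its bar, underside
- torch_rest: fixed obstacle: torch rest, round foot 70 mm across, thin post with a fork 52 mm wide at the top, 250 mm high; origin centre of underside
Mind the look-alikes: they are no part of the job. Leave any purple look-alike of the short_plate alone. What is shaped like the long_plate but turquoise is not meant.

How it is judged:
By the outcome, as a careful person would: the job done as asked, in the order asked, and still so for the second after the job is handed in, with the robot touching nothing.
It also fails if it takes over 70 s, if anything falls off the work surface, if the arm or the gripper's body presses on something with over 40 N, if the wrist force passes 120 N, or if a joint passes its speed limit or range.

## Working session

There is one attempt and no reset: what is moved stays moved. The work goes in short steps, each a Python script; the robot and the scene stay as the last script left them, time stands still between calls to the robot, and variables do not carry over. Pictures are saved under pics/ and viewed, at most 10 in all, crops included, and the job is handed in when it is done.

```bash
ls; mkdir -p pics; python3 - <<'E'
from rig import arm
import cv2,numpy as np,pickle
d={}
for n in("scene","top","wrist"):
    s=arm.snapshot(n); d[n]=s
    cv2.imwrite(f"pics/{n}0.png",s["pixels"][:,:,::-1])
    print(n,s["K"].tolist(),np.round(s["pose"],3).tolist())
pickle.dump(d,open("s0.pkl","wb"))
o=arm.get_obs();print(o)
E
```

```text
pics
scene [[451.8728956878892, 0.0, 279.97497253155376], [0.0, 451.8728956878892, 212.08147663279613], [0.0, 0.0, 1.0]] [[-0.87, 0.304, -0.388, 1041.334], [0.492, 0.502, -0.711, 827.482], [-0.021, -0.809, -0.587, 779.068], [0.0, 0.0, 0.0, 1.0]]
top [[415.56414798420485, 0.0, 278.91271904207105], [0.0, 415.56414798420485, 211.88377852266743], [0.0, 0.0, 1.0]] [[0.001, -0.997, 0.075, 459.038], [-1.0, 0.0, 0.02, -32.215], [-0.02, -0.075, -0.997, 1467.091], [0.0, 0.0, 0.0, 1.0]]
wrist [[344.1578887874534, 0.0, 273.654785322594], [0.0, 344.1578887874534, 204.05913078030918], [0.0, 0.0, 1.0]] [[0.361, -0.889, -0.281, 334.34], [-0.933, -0.344, -0.108, -648.521], [-0.001, 0.301, -0.954, 373.104], [0.0, 0.0, 0.0, 1.0]]
{'clock': 0.15, 'joint_pos': array([ 1.12529342,  0.59994757, -0.00250979,  1.59996847,  0.00183781,
        0.94288733, -0.07981563]), 'qvel': array([ 0.00033415, -0.00168781, -0.00053577, -0.00309374, -0.00021226,
       -0.00059114, -0.00103933]), 'tau': array([ 3.23653920e-03, -7.76995540e+01,  1.56655468e+00, -2.58237898e+01,
        1.24375036e-02,  6.80513273e-03,  1.88566969e-05]), 'tool_pos': array([ 261.19463459, -675.92674763,  230.6033596 ]), 'tool_rot': array([ 9.83042580e-01,  1.83376443e-01, -1.91083739e-04, -5.74286170e-04]), 'force': array([ 0.66608754,  0.60502968, -0.58596413]), 'torque': array([ 0.04278587,  0.03743378, -0.03011256]), 'grip_force': 0.0, 'gripper_width': 1.001856658038291}
```

View pics/top0.png

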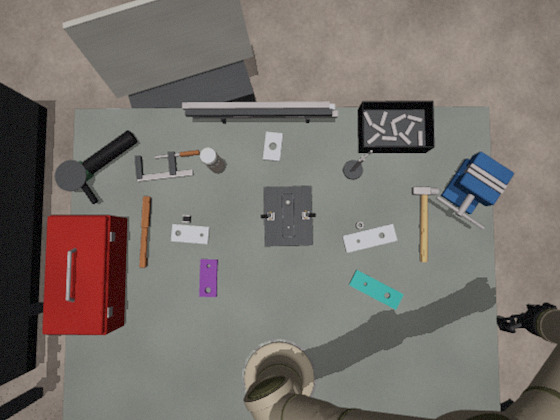

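View pics/scene0.png

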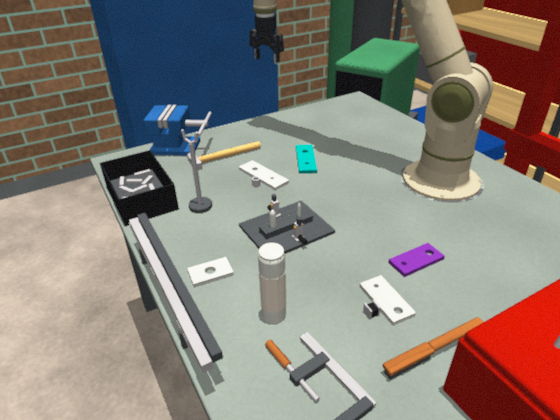

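The top view shows the jig at (288,216). There are two long plates: silver at (370,239) and turquoise at (376,289). The silver one is meant, because turquoise is excluded. There are two short two-holed plates: silver at (190,234) with the magnet beside it, and purple at (208,278). The silver one is meant. The offcut at (272,146) has only one hole. I'll confirm these in an enlarged crop.

```bash
python3 - <<'E'
import cv2,numpy as np
im=cv2.imread("pics/top0.png")
f=lambda u,v:cv2.resize(im[v-33:v+33,u-33:u+33],(396,396),interpolation=cv2.INTER_CUBIC)
# long at 337..403 ; short 157..223 ; jig 255..321
cv2.imwrite("pics/crop1.png",np.hstack([cv2.resize(f(u,v),(264,264)) if 0 else cv2.resize(im[v-33:v+33,u-33:u+33],(264,264),interpolation=cv2.INTER_CUBIC) for u,v in((370,239),(190,234),(288,216))]))
E
```

```text
(no output)
```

View pics/crop1.png

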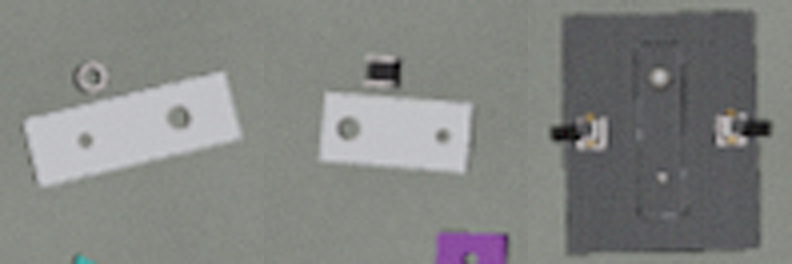

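The crop confirms both targets. Full-image pixels are:
- **Long plate:** small hole (358,241), big hole (381,235). The sleeve is beside the small end.
- **Short plate:** big hole (178,233), small hole (201,234). The magnet is slightly to the big side of the middle.
- **Jig:** thick pin (288,202), thin pin (288,227).

Next I'll get rough positions from the top view and hover the wrist camera over each target.

```bash
cat > h.py <<'E'
import numpy as np,cv2,pickle
from rig import arm
from scipy.spatial.transform import Rotation as R
def px2w(s,u,v,z):
    d=s["pose"][:3,:3]@np.linalg.solve(s["K"],[u,v,1.]); o=s["pose"][:3,3]
    return (o+d*(z-o[2])/d[2])[:3]
def w2px(s,p):
    c=s["pose"][:3,:3].T@(np.asarray(p,float)-s["pose"][:3,3]); q=s["K"]@c; return q[:2]/q[2]
def down(yaw): # tool z down, tool x axis at yaw in the world
    return (R.from_euler('z',yaw)*R.from_quat([1,0,0,0])).as_quat()
def snap(n,f,up=1):
    s=arm.snapshot(n); pickle.dump(s,open(f"{f}.pkl","wb")); im=s["pixels"][:,:,::-1]
    cv2.imwrite(f"pics/{f}.png",im); return s
E
python3 - <<'E'
from h import *
d=pickle.load(open("s0.pkl","rb"));s=d["top"]
def rep(n,a,za,b,zb):
    A=px2w(s,*a,za);B=px2w(s,*b,zb);m=(A+B)/2;v=(B-A)[:2]
    print(n,A.round(1),B.round(1),"mid",m.round(1),"dist",np.linalg.norm(v).round(1),"yaw",np.arctan2(v[1],v[0]).round(3))
rep("long s->b",(358,240.5),12,(381.2,235),12)
rep("short s->b",(201,234.2),12,(177.5,232.5),12)
rep("jig s->b",(288,227),74,(287.3,201.5),82)
print(R.from_quat(arm.get_obs()["tool_rot"]).as_matrix().round(3))
w=d["wrist"];o=arm.get_obs()
Rt=R.from_quat(o["tool_rot"]).as_matrix()
print("cam in tool",(Rt.T@(w["pose"][:3,3]-o["tool_pos"])).round(1),(Rt.T@w["pose"][:3,:3]).round(3).tolist())
E
```

```text
long s->b [ 469.  -277.9   12. ] [ 488.2 -358.6   12. ] mid [ 478.6 -318.2   12. ] dist 82.9 yaw -1.337
short s->b [490.5 271.1  12. ] [496.4 354.2  12. ] mid [493.5 312.7  12. ] dist 83.3 yaw 1.5
jig s->b [513.5 -34.2  74. ] [598.6 -31.9  82. ] mid [556.  -33.1  78. ] dist 85.1 yaw 0.027
[[ 0.933  0.361 -0.001]
 [ 0.361 -0.933  0.001]
 [-0.    -0.001 -1.   ]]
cam in tool [  78.1    0.6 -142.5] [[0.0, -0.954, -0.301], [1.0, 0.0, 0.0], [-0.0, -0.301, 0.954]]
```

```bash
python3 - <<'E'
from h import *
arm.movep([478.6,-318.2,125],down(-1.337+np.pi)); s=snap("wrist","w_long")
o=arm.get_obs();print(o["clock"],o["joint_pos"].round(2),o["tool_pos"].round(1))
arm.line_to([478.6,-318.2,190],300)
arm.movep([556,-33.1,190],down(0.027+np.pi)); s2=snap("wrist","w_jig")
o=arm.get_obs();print(o["clock"],o["joint_pos"].round(2),o["tool_pos"].round(1))
c=np.vstack([cv2.imread("pics/w_long.png"),cv2.imread("pics/w_jig.png")])
cv2.imwrite("pics/v1.png",cv2.resize(np.hstack([cv2.imread("pics/w_long.png")[:,80:480],cv2.imread("pics/w_jig.png")[:,80:480]]),(800,420)))
E
```

```text
1.7917 [ 0.71  0.58 -0.32  2.02  0.31  0.58  0.41] [ 478.2 -319.9  125.2]
3.3417 [ 0.47  0.55 -0.73  2.    0.51  0.79  1.03] [555.7 -35.1 189.4]
```

View pics/v1.png

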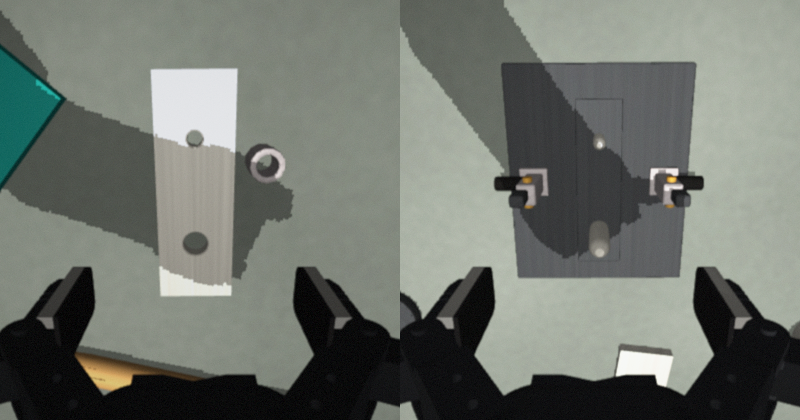

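The wrist pictures are clear. On the long plate the small hole is at (274,138) and the big hole at (275,243). On the jig the thin pin top is at (278,142) and the thick pin top at (278,255). I'll refine these with the depth image.

```bash
cat >> h.py <<'E'
def zmap(s):
    v,u=np.mgrid[:420,:560]; r=s["range_z"].astype(float)
    c=np.stack([(u-s["K"][0,2])/s["K"][0,0]*r,(v-s["K"][1,2])/s["K"][1,1]*r,r],-1)
    w=c@s["pose"][:3,:3].T+s["pose"][:3,3]; w[r==0]=np.nan; return w
def blob(m,u,v,rad=25):
    n,l,st,ce=cv2.connectedComponentsWithStats(m.astype(np.uint8),connectivity=4)
    best=[(np.hypot(*(ce[i]-[u,v])),i) for i in range(1,n) if st[i,4]>8]
    d,i=min(best); return ce[i],st[i,4]
E
python3 - <<'E'
from h import *
s=pickle.load(open("w_long.pkl","rb"));w=zmap(s);z=w[...,2]
top=np.nanmedian(z[170:210,250:300]);print("plate top z",top,np.nanstd(z[170:210,250:300]), "table",np.nanmedian(z[100:120,400:450]))
P=[]
for (u,v),d in (((274,138),12),((275,243),20)):
    c,a=blob(z<top-2,u,v);p=px2w(s,*c,12);P.append(p);print(c.round(2),a,p.round(2))
v=P[1]-P[0];print("dist",np.linalg.norm(v),"yaw",np.arctan2(v[1],v[0]),"mid",(P[0]+P[1])/2)
# plate outline from depth
m=((z>top-3)&(z<top+3)).astype(np.uint8);n,l,st,ce=cv2.connectedComponentsWithStats(m);k=l[190,275];pts=w[l==k][:,:2].astype(np.float32)
print("outline",cv2.minAreaRect(pts))
s=pickle.load(open("w_jig.pkl","rb"));w=zmap(s);z=w[...,2];P=[]
print("bed z",np.nanmedian(z[180:220,272:284]))
for (u,v),t in (((278,142),74),((278,255),82)):
    m=np.zeros(z.shape,bool);m[v-40:v+20,u-20:u+20]=True
    zz=np.where(m,z,0);print("max",np.nanmax(zz))
    for k in(2.5,5,8):
        c,a=blob(m&(z>np.nanmax(zz)-k),u,v);print(k,c.round(2),a,px2w(s,*c,t).round(2))
    print(z[v-12:v+13:2,u-8:u+9:2].round(0))
E
```

```text
plate top z 12.128401796882997 0.6642636881235808 table 0.23249883243113345
[274.   138.62] 202 [ 469.03 -274.87   12.  ]
[274.72 243.04] 421 [ 488.74 -356.08   12.  ]
dist 83.57106213501812 yaw -1.3327023195128094 mid [ 478.88687306 -315.47383284   12.        ]
outline ((479.1094665527344, -316.0135192871094), (60.261756896972656, 180.24928283691406), 13.666629791259766)
bed z 32.125532228557915
max 75.06292137967341
2.5 [279.25 145.17] 36 [515.01 -32.04  74.  ]
5 [279.18 144.56] 68 [514.56 -32.1   74.  ]
8 [279.02 143.88] 95 [514.06 -32.23  74.  ]
[[32. 33. 32. 31. 32. 32. 31. 33. 33.]
 [32. 32. 34. 31. 33. 32. 33. 32. 33.]
 [33. 32. 31. 34. 41. 40. 31. 31. 31.]
 [31. 32. 39. 52. 56. 53. 48. 31. 32.]
 [33. 33. 52. 64. 66. 64. 65. 32. 32.]
 [32. 32. 65. 68. 72. 70. 69. 64. 32.]
 [31. 32. 67. 71. 73. 73. 70. 67. 32.]
 [33. 32. 68. 72. 73. 73. 74. 68. 33.]
 [32. 31. 66. 73. 75. 74. 74. 68. 32.]
 [32. 33. 32. 70. 74. 73. 70. 32. 32.]
 [32. 32. 32. 32. 32. 33. 33. 33. 33.]
 [32. 32. 33. 31. 32. 32. 32. 32. 32.]
 [31. 31. 31. 33. 32. 32. 33. 32. 32.]]
max 83.7069863316087
2.5 [279.09 252.4 ] 77 [598.92 -29.89  82.  ]
5 [279.11 250.9 ] 157 [597.61 -29.91  82.  ]
8 [279.   249.31] 236 [596.22 -30.04  82.  ]
[[74. 75. 76. 78. 77. 78. 78. 75. 76.]
 [74. 77. 79. 80. 80. 79. 80. 78. 78.]
 [74. 78. 80. 81. 81. 80. 80. 79. 78.]
 [76. 79. 81. 81. 83. 82. 82. 80. 79.]
 [75. 79. 82. 82. 83. 83. 83. 82. 80.]
 [32. 79. 82. 83. 82. 82. 82. 82. 79.]
 [34. 31. 79. 82. 82. 83. 83. 81. 32.]
 [33. 31. 33. 78. 81. 80. 79. 32. 32.]
 [33. 33. 32. 32. 33. 33. 32. 32. 32.]
 [32. 32. 33. 32. 32. 32. 32. 32. 31.]
 [12. 12. 12. 12. nan 13. 11. 12. 12.]
 [12. 13. 11. 11. 13. 11. 12. 13. 12.]
 [12. 12. 12. 13. 13. 13. 13. 12. 11.]]
```

```bash
python3 - <<'E'
from h import *
s=pickle.load(open("w_jig.pkl","rb"));w=zmap(s);z=w[...,2]
for lo,hi in((28,36),(8,16)):
    m=((z>lo)&(z<hi)).astype(np.uint8);m=cv2.morphologyEx(m,cv2.MORPH_OPEN,np.ones((3,3),np.uint8))
    n,l,st,ce=cv2.connectedComponentsWithStats(m);k=l[200,279] if lo>20 else 1+np.argmax(st[1:,4])
    print(cv2.minAreaRect(w[l==k][:,:2].astype(np.float32)))
yaw=-1.3325;mid=np.array([479.0,-315.7]);g=mid+34*np.array([np.cos(yaw),np.sin(yaw)]);q=down(yaw+np.pi)
arm.movep([*g,120],q);arm.line_to([*g,40],200);arm.line_to([*g,-1],60);arm.wait(.3)
o=arm.get_obs();print(o["clock"],o["tool_pos"].round(2),o["force"].round(1),g)
arm.move_gripper(0.6,100);arm.wait(.3)
o=arm.get_obs();print(o["clock"],o["tool_pos"].round(2),o["force"].round(1),o["gripper_width"],o["grip_force"])
snap("wrist","w_grip")
E
```

```text
((557.6412963867188, -31.036781311035156), (150.5107879638672, 40.10316848754883), 1.5261653661727905)
((557.2055053710938, -31.00286102294922), (209.9521484375, 170.49981689453125), 1.6654541492462158)
6.275 [ 487.12 -348.88   -0.74] [ 0.1  0.  -0.8] [ 487.02561295 -348.73921211]
6.975 [ 4.8692e+02 -3.4885e+02  1.0000e-02] [-2.5  1.4 11.5] 0.6677818991826813 105.06567120552063
```

View pics/w_grip.png

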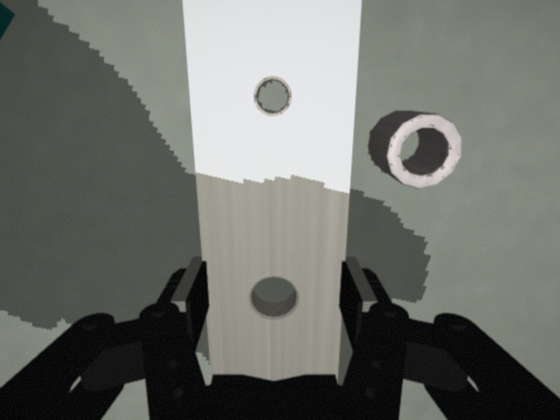

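The plate is gripped, with the small hole at (273,96) and the big hole at (274,296). The sleeve at (425,149) is clear. Next I lift, carry it above the jig and measure the holes in hand.

```bash
cat >> h.py <<'E'
def hand(s,o,hs,hb,ztop):
    """holes in tool-yaw frame relative to TCP (x along tool x, y, height)"""
    w=zmap(s);z=w[...,2]; Rt=R.from_quat(o["tool_rot"]).as_matrix(); out=[]
    for (u,v) in (hs,hb):
        ring=z[v-45:v+46,u-45:u+46]; t=np.nanmedian(ring[np.abs(ring-ztop)<6])
        c,a=blob(z<t-2.5,u,v); out.append(px2w(s,*c,t)); print("hole",c.round(1),a,"top z",round(t,2),out[-1].round(2))
    return np.array(out)
JM=np.array([557.1,-31.0]);JY=0.0272
E
python3 - <<'E'
from h import *
p=arm.get_obs()["tool_pos"]
arm.line_to([487.0,-348.8,160],200)
yaw=-1.3325; q=down(JY+np.pi)
u=np.array([np.cos(JY),np.sin(JY)]); g=JM+34*u
arm.movep([*g,160],q);arm.wait(.5)
s=snap("wrist","w_hand");o=arm.get_obs()
print(o["clock"],o["tool_pos"].round(2),o["force"].round(1),o["torque"].round(2),R.from_quat(o["tool_rot"]).as_matrix().round(4).tolist())
H=hand(s,o,(273,96),(274,296),o["tool_pos"][2]+12)
d=H[1]-H[0];print("yaw",np.arctan2(d[1],d[0]),"len",np.linalg.norm(d),"mid",H.mean(0),"g",g)
E
```

```text
9.8 [591.08 -30.18 160.02] [ 0.9 -0.8 -2.6] [ 0.01 -0.13  0.02] [[-0.9996, -0.027, 0.0], [-0.027, 0.9996, -0.0], [-0.0, -0.0, -1.0]]
hole [272.5  96.2] 852 top z 171.15 [515.49 -33.1  171.15]
hole [273.5 295.7] 1308 top z 172.03 [598.22 -30.5  172.03]
yaw 0.03135123550101051 len 82.77515871727873 mid [556.85369099 -31.79861955 171.58988458] g [591.0874235  -30.07531403]
```

```bash
cat >> h.py <<'E'
def lower(p,z0,z1,step,base,fmax=15,speed=60):
    """step down; stops when the outside force change passes fmax"""
    z=z0
    while z>z1+1e-6:
        z=max(z1,z-step); arm.line_to([p[0],p[1],z],speed); o=arm.get_obs(); f=o["force"]-base[0]; t=o["torque"]-base[1]
        print(round(z,1),o["tool_pos"].round(2),f.round(1),t.round(2),round(o["clock"],1))
        if np.linalg.norm(f)>fmax: return z,f
    return z,None
E
python3 - <<'E'
from h import *
p=np.array([591.08-.2,-30.18+.75])
arm.line_to([*p,90],150);arm.wait(.4)
o=arm.get_obs();b=(o["force"],o["torque"]);print(o["tool_pos"].round(2),b);pickle.dump(b,open("base.pkl","wb"))
print(lower(p,90,62,4,b))
E
```

```text
[591.06 -29.56  90.47] (array([ 0.05653823, -0.70133148, -3.43495539]), array([ 0.00827924, -0.13173586,  0.01101986]))
86 [590.65 -29.5   85.68] [-0.   1.1  0.2] [0.07 0.04 0.  ] 11.1
82 [590.69 -29.43  81.64] [-0.3  0.7  0.2] [ 0.01 -0.02 -0.04] 11.3
78 [590.68 -29.44  77.69] [0.3 0.8 0.2] [ 0.02  0.   -0.  ] 11.6
74 [590.72 -29.45  73.72] [0.5 1.  0.5] [-0.04  0.02 -0.01] 11.8
70 [590.72 -29.42  69.75] [-0.   1.  -0.5] [ 0.03  0.06 -0.02] 12.1
66 [590.71 -29.42  65.74] [-0.3  0.6 -0.3] [0.01 0.   0.01] 12.3
62 [590.72 -29.46  61.74] [0.5 1.  0.2] [ 0.01  0.01 -0.03] 12.6
(62, None)
```

Both pins are in the holes with no contact force. I'll continue down to the bed.

```bash
python3 - <<'E'
from h import *
p=np.array([590.88,-29.43]);b=pickle.load(open("base.pkl","rb"))
z,f=lower(p,62,36,5,b,12)
if f is None: z,f=lower(p,z,29,.7,b,12,30)
arm.wait(.3);o=arm.get_obs();print(o["tool_pos"].round(2),(o["force"]-b[0]).round(1))
s=snap("wrist","w_seat1");w=zmap(s)[...,2]
print("plate top z near small hole / mid",np.nanmedian(w[60:75,230:320]),np.nanmedian(w[180:220,240:310]))
E
```

```text
57 [590.66 -29.46  56.63] [ 0.6  1.2 -0.3] [0. 0. 0.] 12.8
52 [590.68 -29.44  51.65] [-1.1  0.4  0.7] [-0.01 -0.03 -0.1 ] 13.1
47 [590.69 -29.42  46.66] [-0.1  1.4 -0.1] [-0.04 -0.03  0.02] 13.3
42 [590.69 -29.44  41.67] [-0.3  0.9 -0.4] [-0.01 -0.02 -0.07] 13.6
37 [590.7  -29.44  36.66] [ 0.3  1.1 -0.4] [ 0.06 -0.06  0.03] 13.8
36 [590.91 -29.41  36.01] [ 0.4 -0.5 -0.1] [-0.01 -0.03 -0.06] 14.1
35.3 [590.85 -29.45  35.3 ] [-0.1  0.3  0.5] [-0.05  0.03 -0.01] 14.3
34.6 [590.87 -29.44  34.59] [0.  0.5 0.4] [0.06 0.02 0.03] 14.6
33.9 [590.85 -29.45  33.84] [ 0.3  0.8 -0.7] [-0.02  0.01 -0.02] 14.8
33.2 [590.85 -29.42  33.15] [-0.2  1.6  0.7] [ 0.04  0.04 -0.03] 15.1
32.5 [590.96 -29.43  32.51] [-0.2  0.1  0.4] [-0.02  0.08 -0.01] 15.3
31.8 [590.95 -29.42  32.09] [-0.7  0.   5.8] [-0.08  0.34 -0.06] 15.6
31.1 [591.   -29.41  32.03] [-3.7 -0.1 14.7] [-0.16  0.74  0.01] 15.8
[590.98 -29.42  32.04] [-3.3 -0.1 15.1]
plate top z near small hole / mid 44.0452541733888 44.07076698421949
```

The long plate is seated: its top reads z 44.05 and the contact force is 15 N. I'll release, look at the jig with the tool turned the other way, then hover over the short plate.

```bash
python3 - <<'E'
from h import *
arm.move_gripper(1.0);arm.wait(.2);o=arm.get_obs();print(o["clock"],o["gripper_width"],o["force"].round(1))
arm.line_to([590.9,-29.43,120],120)
arm.line_to([556.9,-30.4,200],300)
arm.movep([556.9,-30.4,190],down(JY));arm.wait(.4);snap("wrist","w_jig2");print(arm.get_obs()["tool_pos"].round(2),arm.get_obs()["joint_pos"].round(2))
arm.movep([493.5,315,125],down(1.5));arm.wait(.4);snap("wrist","w_short")
o=arm.get_obs();print(o["clock"],o["tool_pos"].round(2),o["joint_pos"].round(2))
cv2.imwrite("pics/v2.png",np.hstack([cv2.imread("pics/w_short.png")[:,80:480],cv2.imread("pics/w_jig2.png")[:,80:480]]))
E
```

```text
16.7667 1.0004718843888698 [ 0.1 -0.2 -0.6]
[556.87 -30.59 190.02] [-0.64  0.62  0.93  2.06 -0.7   0.81 -0.83]
21.9667 [493.63 314.76 125.  ] [-1.01  0.63  0.52  2.04 -0.53  0.61 -0.19]
```

View pics/v2.png

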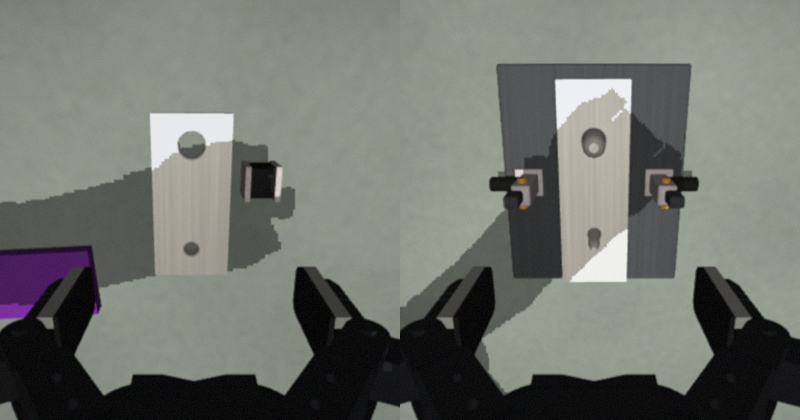

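In the left picture the short plate's big hole is at (271,145) and the small hole at (271,248). The magnet at (343,181) and the purple plate's corner at (175,248) are both clear of the grip spot near the small hole. In the right picture the long plate is seated, with the thick pin at about (274,146) and the thin pin at about (274,242).

```bash
python3 - <<'E'
from h import *
s=pickle.load(open("w_short.pkl","rb"));w=zmap(s);z=w[...,2];P=[]
top=np.nanmedian(z[180:220,250:290]);print("top",top)
for u,v in((271,248),(271,145)):
    c,a=blob(z<top-2.5,u,v);P.append(px2w(s,*c,12));print(c.round(1),a,P[-1].round(2))
d=P[1]-P[0];print("yaw",np.arctan2(d[1],d[0]),"len",np.linalg.norm(d),"mid",(P[0]+P[1])/2)
m=((z>top-3)&(z<top+3)).astype(np.uint8);n,l,st,ce=cv2.connectedComponentsWithStats(m);print(cv2.minAreaRect(w[l==l[200,271]][:,:2].astype(np.float32)))
s=pickle.load(open("w_jig2.pkl","rb"));w=zmap(s);z=w[...,2];P=[]
for (u,v),t in (((274,242),74),((274,146),82)):
    m=np.zeros(z.shape,bool);m[v-20:v+20,u-20:u+20]=True
    zm=np.where(m,z,0)
    for k in(2.5,4):
        c,a=blob(m&(z>t-k)&(z<t+4),u,v);print(k,c.round(2),a,px2w(s,*c,t).round(2))
    x=w[m&(z>t-2)&(z<t+4)];print(np.median(x,0).round(2),(x[:,:2].max(0)+x[:,:2].min(0))/2,np.ptp(x[:,:2],0))
m=((z>41)&(z<47)).astype(np.uint8);n,l,st,ce=cv2.connectedComponentsWithStats(m);print("long",cv2.minAreaRect(w[l==l[200,274]][:,:2].astype(np.float32)))
for u,v in((274,238),(274,143)):
    c,a=blob((z<44-2.5)|(z>47),u,v);print("hole",c.round(1),a,px2w(s,*c,44).round(2))
E
```

```text
top 12.14122857220795
[270.6 248.6] 142 [489.55 272.87  12.  ]
[271.1 145.1] 558 [496.06 356.3   12.  ]
yaw 1.4928850159225053 len 83.68824220767831 mid [492.80322652 314.58463073  12.        ]
((492.73577880859375, 313.8526916503906), (130.55982971191406, 60.121829986572266), 85.54308319091797)
2.5 [273.39 248.22] 36 [515.43 -31.95  74.  ]
4 [273.35 247.29] 52 [516.26 -31.9   74.  ]
[515.11 -32.05  73.49] [515.16151391 -32.4656325 ] [4.76034559 4.98423573]
2.5 [273.4  147.69] 175 [598.88 -29.73  82.  ]
4 [273.33 147.36] 228 [599.12 -29.67  82.  ]
[598.71 -30.04  81.44] [598.7640845  -29.80919452] [10.86744625  9.65957469]
long ((556.73046875, -30.852252960205078), (180.35411071777344, 60.17312240600586), 1.8688647747039795)
hole [273.7 240.3] 217 [509.47 -32.38  44.  ]
hole [273.2 143.4] 556 [596.97 -29.57  44.  ]
```

```bash
python3 - <<'E'
from h import *
yaw=1.493;mid=np.array([492.8,314.2]);u=np.array([np.cos(yaw),np.sin(yaw)]);g=mid-34*u;q=down(yaw)
arm.movep([*g,110],q);arm.line_to([*g,35],200);arm.line_to([*g,2],60);arm.wait(.3)
o=arm.get_obs();print(o["clock"],o["tool_pos"].round(2),o["force"].round(1),g)
arm.move_gripper(0.6,100);arm.wait(.3)
o=arm.get_obs();print(o["clock"],o["tool_pos"].round(2),o["force"].round(1),o["gripper_width"],o["grip_force"])
arm.line_to([*g,160],200)
uj=np.array([np.cos(JY),np.sin(JY)])
arm.movep([*(np.array([556.95,-30.9])-34*uj),160],down(JY));arm.wait(.5)
s=snap("wrist","w_hand2");o=arm.get_obs()
print(o["clock"],o["tool_pos"].round(2),o["force"].round(1),o["torque"].round(2),o["gripper_width"],o["grip_force"])
w=zmap(s)[...,2];print(np.nanmedian(w[150:230,250:300]))
H=hand(s,o,(273,96),(274,296),o["tool_pos"][2]+9)
d=H[1]-H[0];print(np.arctan2(d[1],d[0]),np.linalg.norm(d),H.mean(0))
E
```

```text
23.7667 [490.24 280.42   2.24] [-0.9 -0.8  0.1] [490.1575922  280.30283668]
24.4667 [490.02 280.37   3.09] [-3.7 -2.5 15.2] 0.6583062691533956 102.36338317394257
27.1583 [522.99 -31.7  160.03] [ 0.1 -0.6 -2.8] [ 0.01  0.09 -0.  ] 0.6555295730393534 106.306893825531
168.17424375402513
hole [271.7  96.8] 2248 top z 167.62 [600.7  -29.09 167.62]
hole [273.5 292.9] 438 top z 168.81 [517.65 -32.06 168.81]
-3.1058178811146417 83.11609880538782 [559.17340718 -30.57454435 168.21584888]
```

View pics/w_hand2.png

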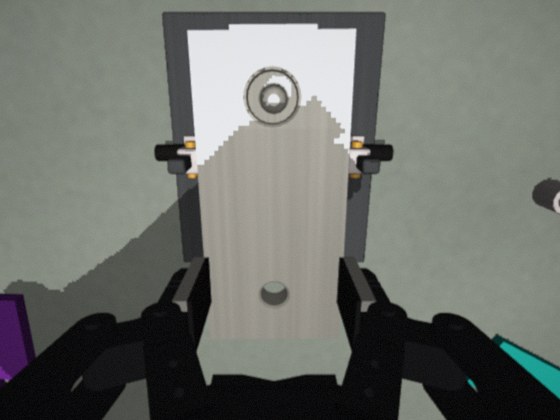

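The short plate is in hand. Its big hole at (272,97) shows the thick pin inside it, and the small hole is at (273,293). I'll check the plate's yaw from its outline before lowering.

```bash
python3 - <<'E'
from h import *
s=pickle.load(open("w_hand2.pkl","rb"));w=zmap(s);z=w[...,2]
m=((z>164)&(z<172)).astype(np.uint8);m=cv2.morphologyEx(m,cv2.MORPH_OPEN,np.ones((5,5),np.uint8))
m[245:]=0
n,l,st,ce=cv2.connectedComponentsWithStats(m);L=l==l[200,274]
E=[]
for r in range(40,240,4):
    c=np.where(L[r])[0]; E.append((w[r,c[0]]+w[r,c[-1]])/2)
E=np.array(E);k=np.polyfit(E[:,0],E[:,1],1);print("centreline slope",k[0],"y at 558",np.polyval(k,558),"resid",np.std(E[:,1]-np.polyval(k,E[:,0])))
c=np.where(L[60])[0];print("width",np.linalg.norm(w[60,c[0]]-w[60,c[-1]]))
print(arm.get_obs()["clock"])
E
```

```text
centreline slope 0.03765813851106819 y at 558 -30.676098059718278 resid 0.11936919234000831
width 59.80829857001964
27.1583
```

```bash
python3 - <<'E'
from h import *
p=np.array([521.15,-31.66])
arm.line_to([*p,150],100,ori=down(0.0172));arm.line_to([*p,95],150);arm.wait(.4)
o=arm.get_obs();b=(o["force"],o["torque"]);print(o["tool_pos"].round(2),b);pickle.dump(b,open("base2.pkl","wb"))
z,f=lower(p,95,65,4,b)
if f is None: z,f=lower(p,z,51,4,b,12)
print(z,f)
E
```

```text
[521.37 -31.54  95.38] (array([-0.00573053, -0.15632698, -2.75791277]), array([0.02484675, 0.07144033, 0.00379995]))
91 [520.99 -31.61  90.77] [ 0.6  0.3 -0.6] [-0.07  0.   -0.01] 28.6
87 [520.96 -31.7   86.73] [0.4 0.2 0.6] [-0.02  0.01 -0.01] 28.8
83 [521.04 -31.68  82.79] [0.1 0.5 0.2] [-0.07  0.03 -0.02] 29.1
79 [521.01 -31.64  78.78] [ 0.1 -0.1  0.2] [-0.03  0.03 -0.04] 29.3
75 [521.02 -31.65  74.81] [ 0.9 -0.3  0.1] [-0.01  0.04  0.  ] 29.6
71 [521.04 -31.67  70.8 ] [-0.7  0.5  0.1] [-0.02 -0.    0.04] 29.8
67 [521.04 -31.65  66.81] [-0.3  0.9  0.5] [-0.    0.02 -0.02] 30.1
65 [521.13 -31.69  64.93] [ 0.6 -0.2 -0. ] [-0.05  0.05  0.05] 30.3
61 [521.03 -31.65  60.84] [-0.4  0.1  0.2] [ 0.03 -0.04  0.01] 30.6
57 [521.03 -31.65  56.87] [-0.7 -0.   0.7] [-0.03  0.03 -0.  ] 30.8
53 [521.02 -31.68  52.88] [-0.1 -0.3  0.3] [-0.02  0.02 -0.06] 31.1
51 [521.09 -31.66  50.94] [ 0.5 -0.3 -0.7] [0.03 0.04 0.04] 31.3
51 None
```

```bash
python3 - <<'E'
from h import *
p=np.array([521.15,-31.66]);b=pickle.load(open("base2.pkl","rb"))
z,f=lower(p,51,44.5,.6,b,14,30)
arm.wait(.3);o=arm.get_obs();print(o["tool_pos"].round(2),(o["force"]-b[0]).round(1))
s=snap("wrist","w_seat2");w=zmap(s)[...,2]
print("plate top z",np.nanmedian(w[40:60,230:320]),np.nanmedian(w[180:220,240:310]))
E
```

```text
50.4 [521.15 -31.65  50.41] [-0.4 -0.3  0.5] [-0.05  0.06  0.02] 31.6
49.8 [521.12 -31.68  49.78] [-0.5 -0.2  1. ] [-0.01  0.05  0.05] 31.8
49.2 [521.15 -31.67  49.18] [ 0.1 -0.2 -0. ] [-0.01 -0.02  0.  ] 32.1
48.6 [521.16 -31.67  48.59] [-0.1  0.2  0.9] [-0.04 -0.01  0.02] 32.3
48.0 [521.17 -31.67  48.01] [0.3 0.9 1.1] [ 0.05 -0.02 -0.02] 32.6
47.4 [521.13 -31.67  47.42] [-0.1 -0.4  0.9] [0.06 0.02 0.07] 32.8
46.8 [521.13 -31.67  47.22] [-1.1  0.7  7.3] [0.13 0.29 0.06] 33.1
46.2 [521.18 -31.66  47.17] [-3.4  1.8 18. ] [0.23 0.64 0.06] 33.3
[521.17 -31.67  47.17] [-3.6  1.9 18.8]
plate top z 56.09654950304622 56.03209764082982
```

Both plate tops read as expected, with the short plate at z 56.06. I'll release, retreat and check.

```bash
python3 - <<'E'
from h import *
arm.move_gripper(1.0);arm.wait(.2);print(arm.get_obs()["gripper_width"])
arm.line_to([521.15,-31.66,130],120);arm.line_to([521.15,-31.66,220],300);arm.wait(.4)
s=snap("wrist","w_fin");t=snap("top","t_fin");w=zmap(s);z=w[...,2]
for lo,hi in((53,59),(41,47)):
    m=(z>lo)&(z<hi);x=w[m&(np.abs(w[...,1]+31)<45)];print(lo,len(x),np.median(x[:,2]),x[:,0].min(),x[:,0].max())
cv2.imwrite("pics/v3.png",np.hstack([cv2.imread("pics/w_fin.png")[:,130:430],cv2.resize(cv2.imread("pics/t_fin.png"),(500,375))[:375].repeat(1,0) if 0 else cv2.copyMakeBorder(cv2.resize(cv2.imread("pics/t_fin.png"),(500,375)),0,45,0,0,0)]))
print(arm.get_obs()["clock"],arm.get_obs()["tool_pos"])
E
```

```text
1.0023134867013432
53 9489 56.08745595734865 490.7957592554874 621.8112714339758
41 3399 44.107671293509895 466.4230086659796 647.8246302299688
36.0833 [521.04995669 -31.80148479 219.70371556]
```

View pics/v3.png

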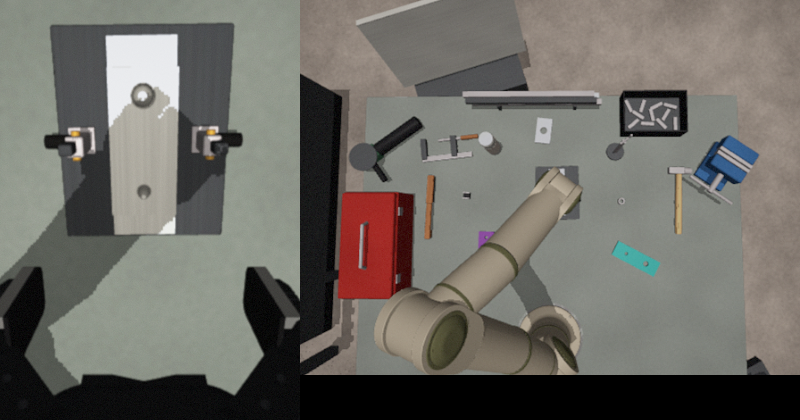

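The picture shows both plates stacked flush on the pins, thick pin at (143,96) and thin pin at (144,191). The sleeve, magnet, offcut and look-alikes are where they were, and the robot is clear.

```bash
python3 -c "
from rig import arm
print(arm.close_job())"
```

```text
the job is handed in; nothing more can be done
None
```

The jig is loaded and the job handed in: the long plate sits flush on the bed (top at z 44 mm) and the short plate flush on it (top at z 56 mm), big holes over the thick pin. Each was held down until seated, the last image shows the other things in place, and the clock stood at about 36 s.

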